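# Load the indexing feed and step it four clicks

### The job

Set the smallest steel cutting die down into the nest of the indexing feed, flat and lengthwise, and let go of it. Then take the feed's lever by its upright grip and swing it round, feeling the ratchet, until it has clicked exactly four times: not a fifth, for it cannot be turned back. Finish while still holding the grip in the gripper at the fourth click, with the die still in its nest and the other tools left where they lie.

Things in the scene. Friction and masses are not known exactly. Their poses are not given: they have to be found in the camera images.
- die_tab: The die to load: smallest cutting die, a plain grey strip-steel loop with rounded ends standing on its edge, 68 mm long (its x) x 34 mm wide at the rivets (its y; 30 mm over the strips) x 30 mm high, 0.13 kg. Open above, a cross-plate inside 10 to 15 mm up. Pinch it across its width from outside. Origin: centre of its underside. Either way round lengthwise will do.
- feed: The indexing feed, fixed to the board: a dark steel plate, 170 x 360 x 12 mm, carrying on its left half (+y) a sled with the nest between two guide rails, on its right half the lever on a toothed wheel with a brass pawl at its right. Axes: x away from the robot, y along the sled's travel to the left, z up. Origin on the board, 15 mm on the robot's side of the plate's centre.
- nest (a point): Centre of the nest's floor, 22 mm above the board: a steel pocket on the sled, 74 mm long (y) x 40 mm wide (x), rims 9 mm high at both ends and the four corners; the long sides are open for 40 mm in the middle. Guide rails 24 mm above the board run along y, 31.5 to 41.5 mm off the centre line. Geared to the lever, the sled moves 25 mm along +y per radian (6 mm a click).
- grip (a point): Centre of the lever's upright grip, on its axis, 82 mm above the board: a black round handle 21 mm in diameter (25 mm at its head), from 47 to 110 mm above the board. Swings with the lever. Its sleeve turns freely on its pin, so a gripper need not turn with the lever. Below it lies the steel arm, top 45 mm above the board.
- pivot (a point): Point on the lever's upright hinge axis, 82 mm above the board (the height of the grip's centre; nothing solid is there above 57 mm); the grip is 110 mm from the axis. The lever swings counter-clockwise seen from above, taking the grip from the left to the right past the robot's side of the axis. A push of up to about 18 N at the grip along the arc advances it.
- lever (a joint): Ratchet lever's angle, rad, 0 to 1.56, grows counter-clockwise from above. Starts at 0.02 to 0.09, before the first tooth. Clicks come every 0.24 rad: at about 0.24, 0.48, 0.72, 0.96 (fourth), 1.20 (fifth). Before each the push at the grip rises over 0.13 rad to 6 to 18 N, then falls away as the pawl drops; about 0.1 rad of slack follows. Teeth passed block the way back.
- lever_grip: The black sleeve of the lever's grip (see grip), turning freely on its pin. Origin at the bottom of the sleeve, on its axis, 35 mm below grip.
- weight_block: Bystander, leave alone: a steel paper weight with a turned wooden knob, 50 x 62 x 48 mm. Origin at the centre of its underside.
- awl: Bystander, leave alone: an awl with a turned wooden handle, 26 x 132 x 26 mm (long along its y). Origin at the centre of its underside.
- beveler: Bystander, leave alone: an edge beveler with a turned wooden handle, 24 x 130 x 24 mm (long along its y). Origin at the centre of its underside.
Mind the look-alikes: they are no part of the job. Of the things shaped like the die_tab, the grey one is meant.

How it is judged:
By the outcome, as a careful person would: the job done as asked, in the order asked, and still so for the second after the job is handed in, while the arm keeps its last pose, push and grip.
It also fails if it takes over 72 s, if anything falls off the work surface, if the arm or the gripper's body presses on something with over 40 N, if the wrist force passes 120 N, or if a joint passes its speed limit or range.

### The arm

A 7-joint arm with a two-finger parallel gripper is mounted at the origin on a cart in front of the work surface, level with it; the furniture and walls round the work are solid. World frame = base frame: x ahead of the robot, y to its left, z up, the work surface at z = 0. Lengths are in mm, angles in rad, forces in N, time in s.
With the tool pointing down it reaches from about 350 to 900 mm from the base axis. Payload 8.1 kg.
Tool frame: the origin (TCP) lies at the very end of the fingers, on their centre line; the grasp point (between the pads) lies 19 mm behind it; z points along the fingers, y is the direction in which the jaws open and shut (so a half turn about z gives the same grasp; the last joint's range is limited). The gripper opens to 85 mm and grips with 20 to 120 N. Pads are 22 mm wide; open, the fingers measure 114 mm over their backs; the gripper's body (76 mm by 85 mm) begins 54 mm behind the grasp point. The pads swing forward as they close: fully open they stand 13 mm farther back than shut.
Start: joints at [1.178, 0.434, 0.025, 1.573, -0.012, 1.134, -0.075], TCP at [178.576, -598.959, 231.323] pointing down, gripper open.
Joint ranges: [-2.62, 2.62], [-0.44, 2.09], [-1.27, 1.32], [0.08, 2.57], [-1.32, 4.46], [0.12, 2], [-2.74, 2.74]. Speed limits (rad/s): [2.22, 2.22, 3.01, 3.01, 3.14, 3.14, 3.14].

### API

Orientations are given as [roll, pitch, yaw] about the fixed x, y, z axes, in that order (R = Rz(yaw) Ry(pitch) Rx(roll)).
In Python, from plant import get_state, camera, order gives the robot as it stands.
- The arm moves only by the tool arm_command, never from a script. Its argument "targets" is a list of rows, each a list of 3 entries, a list of its own where there are three numbers: the shift along the tool's x, y, z in m, then the turn about the tool's z in degrees, then the finger opening in m, from 0 to 0.0854. A call has 1 to 20 rows; each row shifts and turns the commanded pose from where the row before left it, along the tool's axes as they then stand; what a row does not reach is not made up. A row lasts 1/12 s, in which the tool goes at most 41.7 mm and 7.16 degrees, less where a joint would pass 70% of its speed; a pose out of reach is approached as far as the arm can. A call is refused whole if a number of a shift passes 0.0417 or a number of a turn 7.16, either way. A call with a gripper value outside its range is refused whole. The fingers move at their own pace and stop on an object; "force" is the grip in N (left out, the last holds). Time passes only in rows, so rows that do not move let the fingers close. It gives the time, the measured TCP pose, the force and the opening at its end, in the units of the state.
- get_state(): the state, without advancing time (a new reading comes with each control period).
- camera(name): name is "scene" or "top" or "wrist"; returns a dict with "image" (480x640x3 uint8, red, green, blue), "camera_matrix" (3x3 intrinsics, pixels), "position" and "rotation" of the camera in the world. Camera axes: x right, y down, z forward; pixel columns grow to the right and rows downward; lengths in mm; the calibration is good to about 2 mm. A picture is of the moment at which its call begins. There is no depth.
- order.finish_job(): hands the job in, once; it reports no verdict.
The state is a dict: "time_s": time; "q": joint angles; "dq": joint speeds; "effort": joint torques, N m; "eef_pos": TCP position; "eef_rot": TCP orientation; "wrist_force": force on the tool from outside, world axes, zero at the start; "moment": the same for the moment, N m; "finger_gap": opening from 0.0 (shut) to 1.0 (fully open).
Only numpy, scipy, OpenCV 4.12 (cv2) and the standard library are available. Lean on these libraries where they do the work, as an engineer would, in place of code of your own. Each camera call takes 0.05 s, during which the arm holds its last target.

## Working session

There is one attempt and no reset: what is moved stays moved. The work goes in short steps, Python scripts to look and compute and a tool call to move; the robot and the scene stay as the last step left them, time stands still between calls to the robot, and variables do not carry over. Pictures are saved under pics/ and viewed, and the job is handed in when it is done.

Besides the shell and the picture viewer there is one more tool, called after "Emit:" as a command line: name --argument value ..., lists and objects as JSON in quotes. arm_command: Moves the arm, as the interface text tells. Its arguments: {"type":"object","properties":{"targets":{"type":"array","items":{"type":"array"}},"force":{"type":"number"}},"required":["targets"]}

```bash
ls; mkdir -p pics; python3 - <<'E'
from plant import get_state, camera, order
import cv2,pickle
s=get_state();print(s)
for n in ["scene","top","wrist"]:
    c=camera(n);cv2.imwrite(f"pics/{n}0.png",c["image"][:,:,::-1]);pickle.dump(c,open(f"pics/{n}0.pkl","wb"))
    print(n,c["camera_matrix"],c["position"],c["rotation"])
E
```

```text
pics
{'time_s': 0.0, 'q': array([ 1.17841003,  0.43525669,  0.02499506,  1.57411507, -0.01161617,
        1.13402163, -0.07508601]), 'dq': array([ 6.11649220e-05,  8.05351974e-04, -5.74596979e-04, -1.72615876e-04,
       -1.72492661e-03, -1.25328608e-03,  1.05475592e-03]), 'effort': array([ 5.35618565e-04, -6.70463705e+01,  1.02555156e+00, -3.16211128e+01,
        1.56858849e-02,  1.24292239e-02, -3.47314813e-05]), 'eef_pos': array([ 178.37887738, -598.45625465,  230.4983455 ]), 'eef_rot': array([-3.13994359e+00,  1.44739777e-04,  2.89703518e-01]), 'wrist_force': array([ 0.75444307, -0.10396098,  0.21393343]), 'moment': array([0.02610409, 0.00716788, 0.00302036]), 'finger_gap': 0.9975124249807391}
scene [[595.95768809   0.         314.84499605]
 [  0.         595.95768809 231.56432847]
 [  0.           0.           1.        ]] [-196.53449123  555.70783157  844.55189952] [-2.27549894 -0.006675   -2.27728694]
top [[449.26655936   0.         323.6931272 ]
 [  0.         449.26655936 236.53014268]
 [  0.           0.           1.        ]] [ 442.23789326   -8.40553179 1089.17467845] [-3.08719375 -0.00969703 -1.55469793]
wrist [[413.1010169    0.         317.31263822]
 [  0.         413.1010169  242.40715985]
 [  0.           0.           1.        ]] [ 258.56119295 -576.09688488  374.14747136] [ 2.81435127e+00  9.55349787e-04 -1.28080747e+00]
```

View pics/scene0.png

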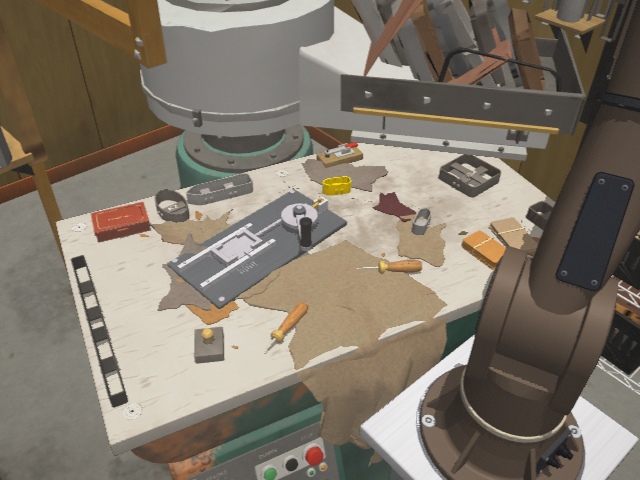

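View pics/top0.png

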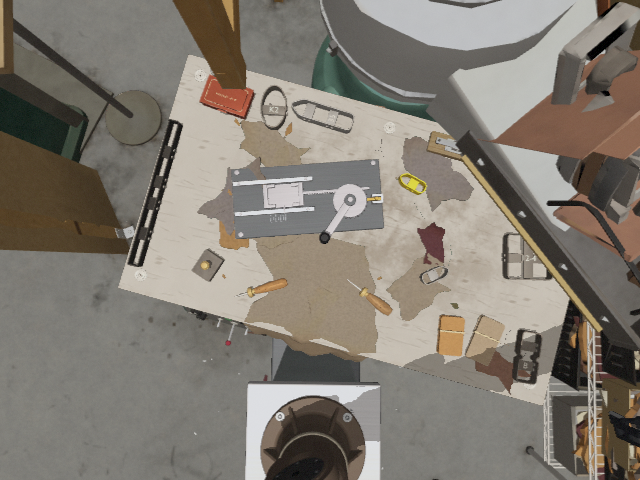

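View pics/wrist0.png

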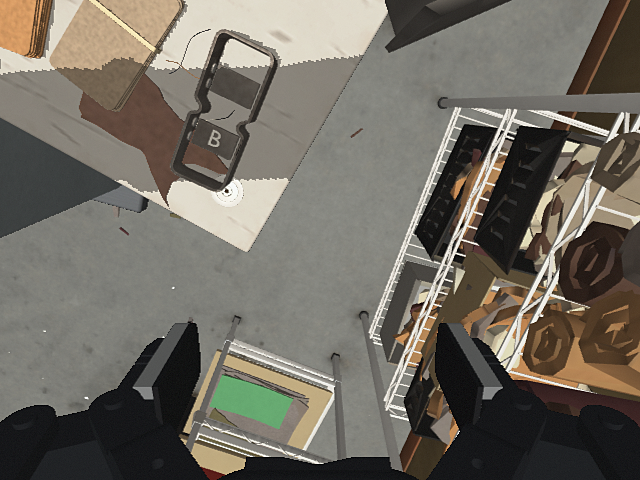

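```bash
cat > h.py <<'E'
import numpy as np,cv2,pickle
from scipy.spatial.transform import Rotation as R
def Rc(c): return R.from_euler('xyz',c["rotation"]).as_matrix()
def ray(c,uv):
    K=c["camera_matrix"];d=Rc(c)@np.linalg.solve(K,[uv[0],uv[1],1.]);return np.array(c["position"]),d
def atz(c,uv,z):
    p,d=ray(c,uv);return p+d*(z-p[2])/d[2]
def proj(c,X):
    v=Rc(c).T@(np.array(X)-c["position"]);v=c["camera_matrix"]@v;return v[:2]/v[2]
def tri(obs):
    A=np.zeros((3,3));b=np.zeros(3)
    for c,uv in obs:
        p,d=ray(c,uv);d=d/np.linalg.norm(d);M=np.eye(3)-np.outer(d,d);A+=M;b+=M@p
    X=np.linalg.solve(A,b)
    return X,[np.round(proj(c,X)-uv,1) for c,uv in obs]
def L(n): return pickle.load(open(f"pics/{n}.pkl","rb"))
def crop(n,x0,y0,x1,y1,s):
    im=cv2.imread(f"pics/{n}.png")[y0:y1,x0:x1];im=cv2.resize(im,None,fx=s,fy=s,interpolation=cv2.INTER_CUBIC)
    st=20 if s<8 else 10
    for x in range((x0//st+1)*st,x1,st): cv2.putText(im,str(x),((x-x0)*s,10),0,.35,(0,0,255));cv2.line(im,((x-x0)*s,12),((x-x0)*s,18),(0,0,255))
    for y in range((y0//st+1)*st,y1,st): cv2.putText(im,str(y),(0,(y-y0)*s),0,.35,(0,0,255));cv2.line(im,(24,(y-y0)*s),(30,(y-y0)*s),(0,0,255))
    return im
def snap(name,n):
    from plant import camera
    c=camera(name);cv2.imwrite(f"pics/{n}.png",c["image"][:,:,::-1]);pickle.dump(c,open(f"pics/{n}.pkl","wb"));return c
E
python3 - <<'E'
from h import *
cv2.imwrite("pics/c1.png",crop("top0",225,150,390,250,4))
cv2.imwrite("pics/c2.png",crop("top0",390,160,470,300,4))
cv2.imwrite("pics/c3.png",crop("scene0",160,160,460,330,2)) 
cv2.imwrite("pics/c4.png",crop("scene0",380,180,460,280,6))
t=L("top0");s=L("scene0")
for uv in [(433,274),(412,184),(350,200)]: print(atz(t,uv,15))
for uv in [(421,221),(337,186),(299,215)]: print(atz(s,uv,15))
E
```

```text
[ 415.58331484 -280.47670803   15.        ]
[ 631.4476975 -229.0397305   15.       ]
[589.97840633 -79.76702503  15.        ]
[ 419.06887961 -283.80411963   15.        ]
[ 634.63190716 -229.7269541    15.        ]
[607.74599652 -91.71939653  15.        ]
```

View pics/c1.png

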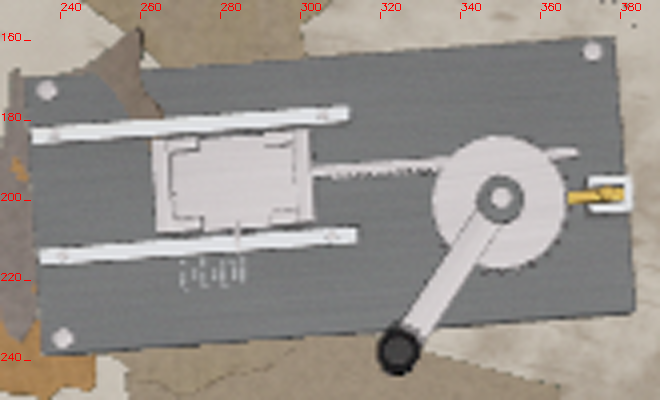

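View pics/c2.png

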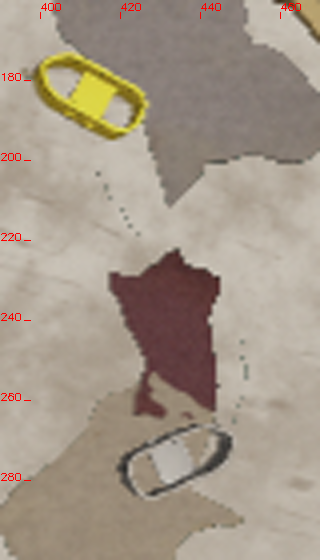

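View pics/c3.png

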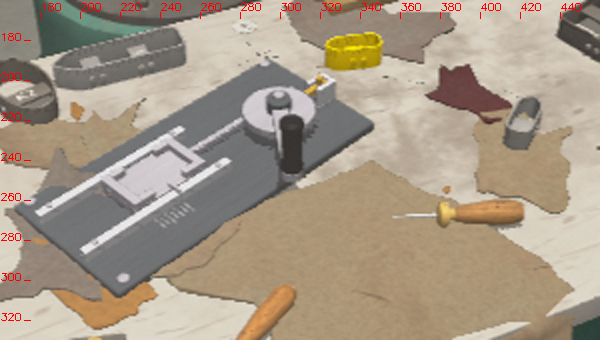

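View pics/c4.png

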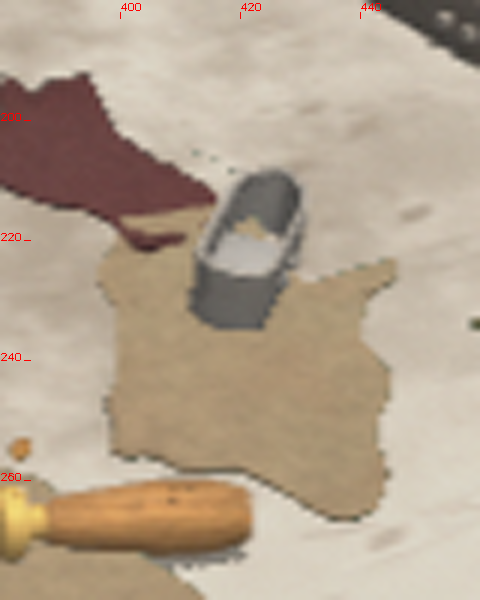

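```bash
python3 - <<'E'
from h import *
t=L("top0");s=L("scene0")
# die top rim ends
a=atz(t,(417.5,279),30);b=atz(t,(446.5,268.5),30);print("die ends",a,b,np.linalg.norm(a-b),(a+b)/2,np.arctan2(*(a-b)[1::-1]))
print("plate corners",[atz(t,u,12).round(1) for u in [(230.5,169),(378.5,159.5),(383.5,228),(235.5,238.5)]])
print("pivot",tri([(t,(350,199)),(s,(299,208))]))
print("griptop",tri([(t,(324,237)),(s,(305.5,220))]),atz(t,(324,237),110))
# nest corners
print("nest outer",[atz(t,u,31).round(1) for u in [(262.5,185),(301.5,182.5),(303,205),(265,208)]])
w=L("wrist0")
Re=R.from_euler('xyz',[-3.13994359e+00,1.44739777e-04,2.89703518e-01]).as_matrix()
print("cam in tool",Re.T@(w["position"]-np.array([178.379,-598.456,230.498])),(Re.T@Rc(w)).round(3))
E
```

```text
die ends [ 403.64280615 -240.14331342   30.        ] [ 429.39246331 -308.55022903   30.        ] 73.09275578327754 [ 416.51763473 -274.34677122   30.        ] 1.9308103992271641
plate corners [array([660.7, 209.9,  12. ]), array([ 690.5, -147.9,   12. ]), array([ 524. , -161.5,   12. ]), array([492.8, 193.3,  12. ])]
pivot (array([587.3574778 , -76.53532637,  54.6141917 ]), [array([-0.2, -0.2]), array([0.4, 0. ])])
griptop (array([494.91855095, -17.44014898, 110.33356391]), [array([-0.1, -0.1]), array([0.2, 0. ])]) [494.68916364 -17.72762535 110.        ]
nest outer [array([619.9, 129.3,  31. ]), array([627.5,  37. ,  31. ]), array([573.9,  32.4,  31. ]), array([565.3, 122.1,  31. ])]
cam in tool [  83.20738327    1.2412069  -143.66375845] [[ 0.    -0.947 -0.321]
 [ 1.     0.     0.001]
 [-0.001 -0.321  0.947]]
```

Emit:
arm_command --targets '[[[0.02,-0.015,0.005],0,0.085],[[0.02,-0.015,0.005],0,0.085],[[0.02,-0.015,0.005],0,0.085],[[0.02,-0.015,0.005],0,0.085],[[0.02,-0.015,0.005],0,0.085],[[0.02,-0.015,0.005],0,0.085],[[0.02,-0.015,0.005],0,0.085],[[0.02,-0.015,0.005],0,0.085],[[0.02,-0.015,0.005],0,0.085],[[0.02,-0.015,0.005],0,0.085],[[0.02,-0.015,0.005],0,0.085],[[0.02,-0.015,0.005],0,0.085],[[0.02,-0.015,0.005],0,0.085],[[0.02,-0.015,0.005],0,0.085],[[0.02,-0.015,0.005],0,0.085],[[0.02,-0.015,0.005],0,0.085]]'

```text
time_s: 1.48
eef_pos: [417.1, -276.4, 151.0]
eef_rot: [-3.141, 0.0, 0.29]
wrist_force: [-1.2, -0.9, -0.2]
finger_gap: 0.998
```

Emit:
arm_command --targets '[[[0,0,0],-7,0.085],[[0,0,0],-7,0.085],[[0,0,0],-7,0.085],[[0,0,0],-7,0.085],[[0,0,0],-7,0.085],[[0,0,0],-7,0.085],[[0,0,0],-7,0.085],[[0,0,0],-7,0.085],[[0,0,0],-7,0.085],[[0,0,0],-7,0.085],[[0,0,0],-7,0.085],[[0,0,0],-7,0.085],[[0,0,0],-7,0.085],[[0,0,0],-3,0.085],[[0,0,0],0,0.085]]'

```text
time_s: 2.73
eef_pos: [416.4, -277.6, 151.1]
eef_rot: [-3.141, -0.0, 1.933]
wrist_force: [1.5, 0.1, -0.2]
finger_gap: 0.998
```

```bash
python3 - <<'E'
from h import *
from plant import get_state
s=get_state();print(s['time_s'],s['eef_pos'],s['eef_rot'],s['q'],s['wrist_force'])
snap("wrist","w1")
E
```

```text
2.7333 [ 416.42080265 -277.60819883  151.10106825] [-3.14135149e+00 -4.43326178e-04  1.93258065e+00] [ 0.86612328  0.37237328 -0.4929996   1.94030719  0.22456404  0.88288319
  0.61981021] [ 1.51186413  0.12098261 -0.22414518]
```

View pics/w1.png

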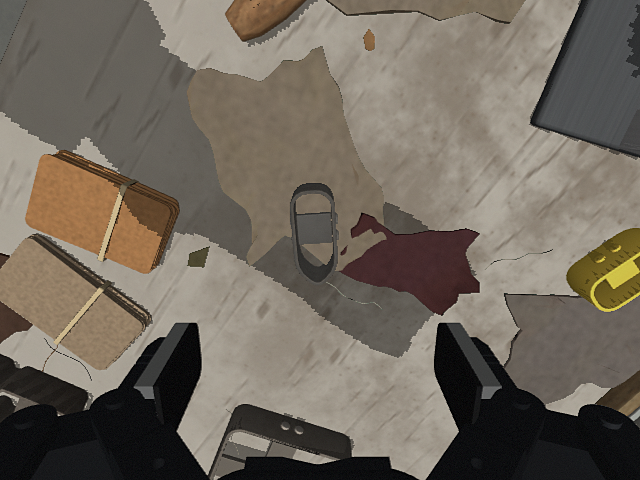

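```bash
python3 - <<'E'
from h import *
cv2.imwrite("pics/c5.png",crop("w1",275,170,355,295,6)) 
E
```

```text
(no output)
```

View pics/c5.png

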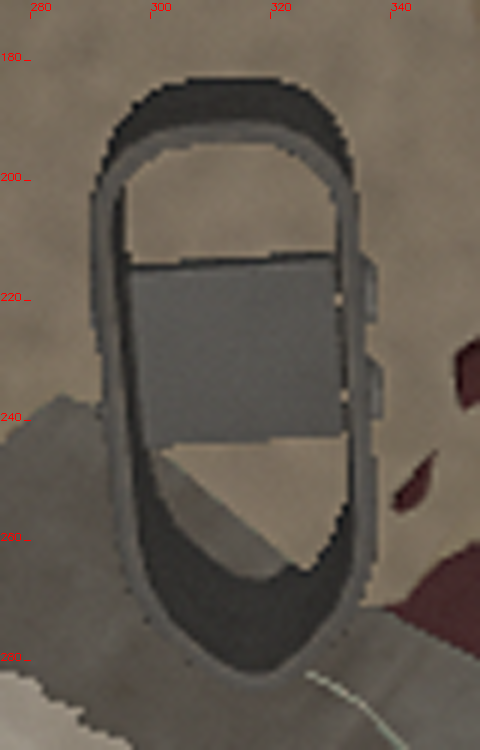

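```bash
python3 - <<'E'
from h import *
w=L("w1");t=L("top0");s=L("scene0")
f=lambda u:atz(w,u,30)
a,b=f((312.5,190)),f((317,283.5));l1,r1,l2,r2=map(f,[(290.3,212),(334,212),(294.5,258),(337.8,258)])
print(a,b,np.linalg.norm(a-b));print(np.linalg.norm(l1-r1),np.linalg.norm(l2-r2))
for d in (a-b,l1-l2,r1-r2): print(np.arctan2(d[1],d[0]))
print((a+b)/2,(l1+r1)/2,(l2+r2)/2,(l1+r1+l2+r2)/4)
print(tri([(w,(312.5,190)),(t,(446.5,268.5))]),tri([(w,(317,283.5)),(t,(417.5,279))]))
# scene: far end rim ~ (424+,208.5), near end rim (417,226)
print(proj(s,a),proj(s,b),proj(t,a),proj(t,b))
print(tri([(w,(312.5,190)),(s,(413.5,224))]))
E
```

```text
[ 404.05998051 -252.83659155   30.        ] [ 430.24528357 -313.78545647   30.        ] 66.3357688664798
28.84535852701626 29.673840853532678
1.9765798952560116
2.0003431913278598
2.025694003477409
[ 417.15263204 -283.31102401   30.        ] [ 408.99857642 -266.68625389   30.        ] [ 422.94159214 -296.1321204    30.        ] [ 415.97008428 -281.40918715   30.        ]
(array([ 411.50337345, -227.27572655,  252.69762283]), [array([109.9, 195.2]), array([-9.8, 10.9])]) (array([ 401.48994153, -197.20786672,  276.97653551]), [array([ 340.7, -158.2]), array([6.1, 6.3])])
[417.40841878 224.88552786] [427.11925846 207.81068568] [422.8819019  278.90718654] [448.71442758 268.17304587]
(array([ 407.05485186, -249.6560605 ,   32.05041365]), [array([ 6.1, -2.3]), array([2. , 0.1])])
```

```bash
python3 - <<'E'
from h import *
w=L("w1");t=L("top0");s=L("scene0")
for n,uw,ut in (("A",(312.5,190),(421,278.5)),("B",(317,283.5),(448,268.5))): print(n,tri([(w,uw),(t,ut)]))
cv2.imwrite("pics/c6.png",crop("top0",412,258,456,290,16))
E
```

```text
A (array([ 404.76094661, -255.22605804,    8.13042378]), [array([ 0.1, -2.8]), array([ 0.8, -0.2])])
B (array([ 429.29435552, -310.30299587,   37.39799739]), [array([ 0.5, -0.3]), array([0.1, 0.1])])
```

View pics/c6.png

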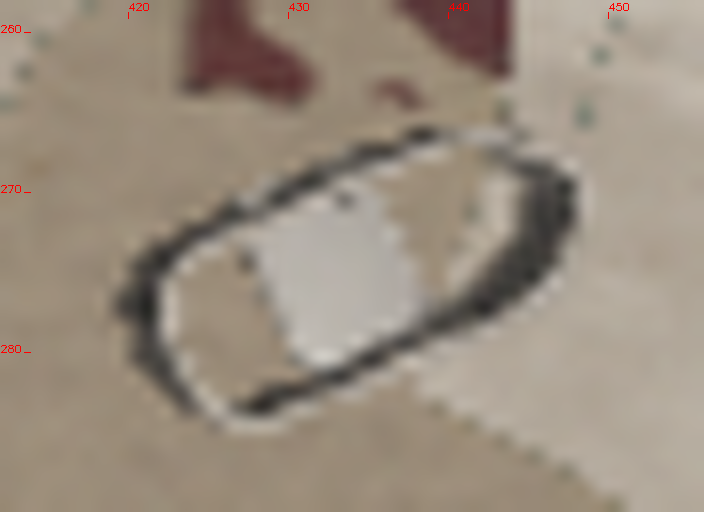

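Emit:
arm_command --targets '[[[0,0,0],-3.5,0.085],[[-0.005,-0.0018,0.02],0,0.07],[[0,0,0.02],0,0.07],[[0,0,0.02],0,0.07],[[0,0,0.02],0,0.07],[[0,0,0.02],0,0.07],[[0,0,0.02],0,0.07],[[0,0,0.015],0,0.07],[[0,0,0.008],0,0.07],[[0,0,0.005],0,0.07],[[0,0,0],0,0.07]]' --force 40

```text
time_s: 3.7
eef_pos: [416.9, -282.7, 2.8]
eef_rot: [-3.141, -0.001, 1.991]
wrist_force: [0.1, 0.3, 0.4]
finger_gap: 0.822
```

```bash
python3 - <<'E'
from h import *
from plant import get_state
s=get_state();print(s['time_s'],s['eef_pos'],s['eef_rot'],s['finger_gap'],s['wrist_force'])
snap("wrist","w2")
E
```

```text
3.7 [ 416.86850705 -282.66483115    2.77093221] [-3.14093768e+00 -7.27316767e-04  1.99053819e+00] 0.8216596222986778 [0.06731676 0.33703122 0.37294276]
```

View pics/w2.png

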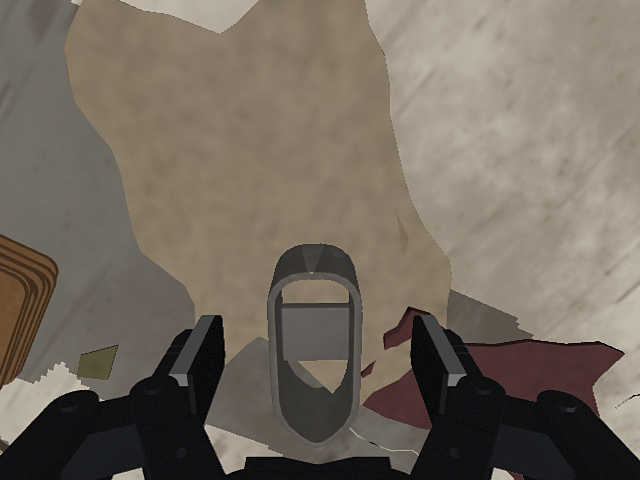

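The die stands centred between the pads (die at about (315,345), pads at x≈210 and 425), aligned. Close.

Emit:
arm_command --targets '[[[0,0,0],0,0.05],[[0,0,0],0,0.04],[[0,0,0],0,0.02],[[0,0,0],0,0.02],[[0,0,0],0,0.02],[[0,0,0],0,0.02],[[0,0,0],0,0.02],[[0,0,0],0,0.02]]' --force 40

```text
time_s: 4.42
eef_pos: [417.5, -283.2, 4.1]
eef_rot: [3.141, 0.001, 1.991]
wrist_force: [-1.8, 0.5, 5.4]
finger_gap: 0.347
```

```bash
python3 - <<'E'
from h import *
from plant import get_state
s=get_state();print(s['time_s'],s['eef_pos'],s['eef_rot'],s['finger_gap'],s['wrist_force'])
snap("wrist","w3")
E
```

```text
4.4167 [ 417.4851261  -283.20806364    4.09870975] [3.14103168e+00 1.25580818e-03 1.99113919e+00] 0.347260158111145 [-1.81196993  0.5071527   5.41748459]
```

View pics/w3.png

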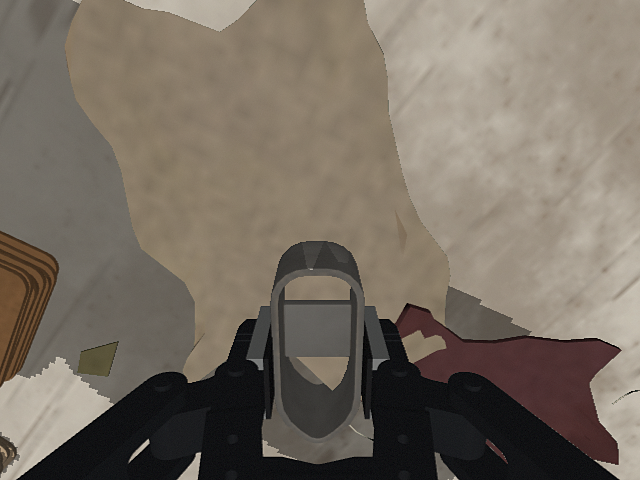

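Emit:
arm_command --targets '[[[0,0,-0.003],0,0.02],[[0,0,-0.01],0,0.02],[[0,0,-0.02],0,0.02],[[0,0,-0.03],0,0.02],[[0,0,-0.03],0,0.02],[[0,0,-0.03],0,0.02],[[0,0,-0.03],0,0.02],[[0,0,-0.02],0,0.02],[[0,0,0],6.4,0.02],[[0,0,0],6.4,0.02],[[0,0,0],6.4,0.02],[[0,0,0],0,0.02]]'

```text
time_s: 5.47
eef_pos: [416.9, -282.6, 177.2]
eef_rot: [3.141, 0.0, 1.651]
wrist_force: [-0.3, 0.0, -1.4]
finger_gap: 0.347
```

```bash
python3 - <<'E'
from h import *
from plant import get_state
s=get_state();print(s['time_s'],s['eef_pos'],s['eef_rot'],s['finger_gap'],s['wrist_force'])
snap("scene","s4");p=proj(L("s4"),s['eef_pos']);print(p)
p=p.astype(int);cv2.imwrite("pics/c7.png",crop("s4",p[0]-50,p[1]-60,p[0]+50,p[1]+40,6))
E
```

```text
5.4667 [ 416.91405599 -282.59145267  177.2443369 ] [3.14114325e+00 4.30345252e-04 1.65125474e+00] 0.3470408887756846 [-0.30163347  0.0075173  -1.37344099]
[431.20671405 159.63033661]
```

View pics/c7.png

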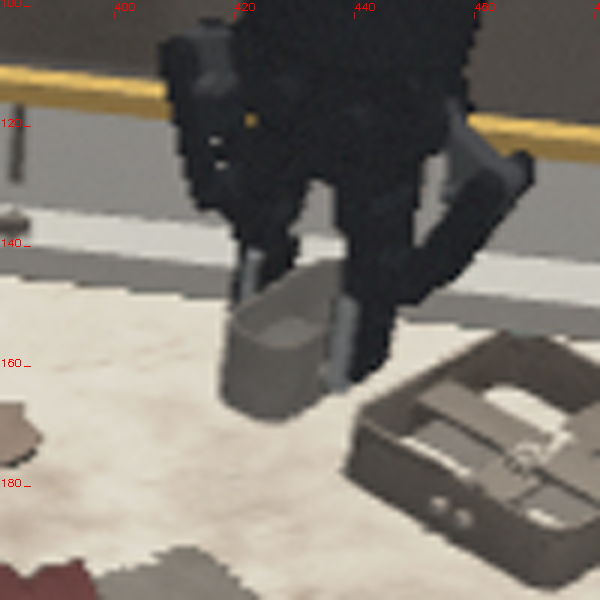

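Emit:
arm_command --targets '[[[0.02,0.015,0],0,0.02],[[0.02,0.015,0],0,0.02],[[0.02,0.015,0],0,0.02],[[0.02,0.015,0],0,0.02],[[0.02,0.015,0],0,0.02],[[0.02,0.015,0],0,0.02],[[0.02,0.015,0],0,0.02],[[0.02,0.015,0],0,0.02],[[0.02,0.015,0],0,0.02],[[0.02,0.015,0],0,0.02],[[0.02,0.015,0],0,0.02],[[0.02,0.015,0],0,0.02],[[0,0,0],0,0.02],[[0,0,0],0,0.02]]'

```text
time_s: 6.68
eef_pos: [576.1, -26.4, 176.4]
eef_rot: [-3.142, -0.001, 1.663]
wrist_force: [0.2, -0.5, -1.4]
finger_gap: 0.34
```

```bash
python3 - <<'E'
from h import *
from plant import get_state
s=get_state();print(s['time_s'],s['eef_pos'],s['eef_rot'],s['finger_gap'],s['wrist_force'])
snap("wrist","w5")
E
```

```text
6.6833 [576.1463671  -26.41515334 176.37200704] [-3.14150440e+00 -1.06693722e-03  1.66313319e+00] 0.3398580199729914 [ 0.24530651 -0.53606257 -1.37905657]
```

View pics/w5.png

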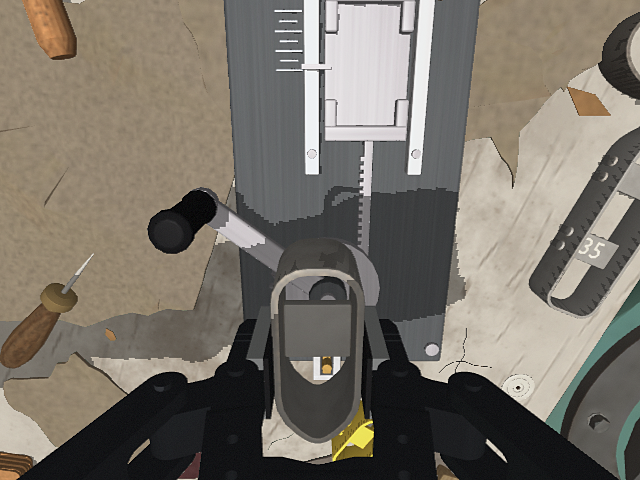

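```bash
python3 - <<'E'
from h import *
cv2.imwrite("pics/c8.png",crop("w5",295,0,445,150,5))
cv2.imwrite("pics/c9.png",crop("top0",255,172,315,215,12))
E
```

```text
(no output)
```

View pics/c8.png

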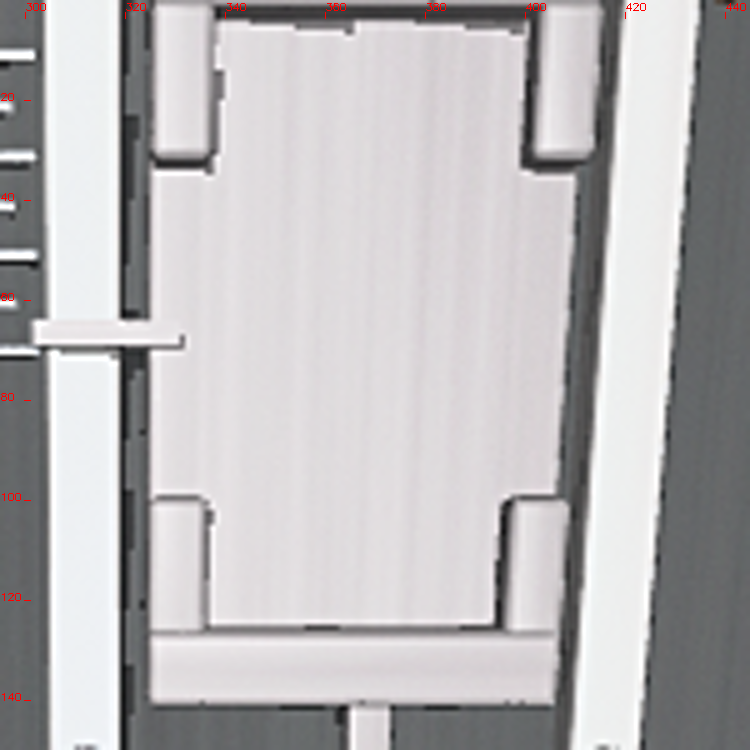

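View pics/c9.png

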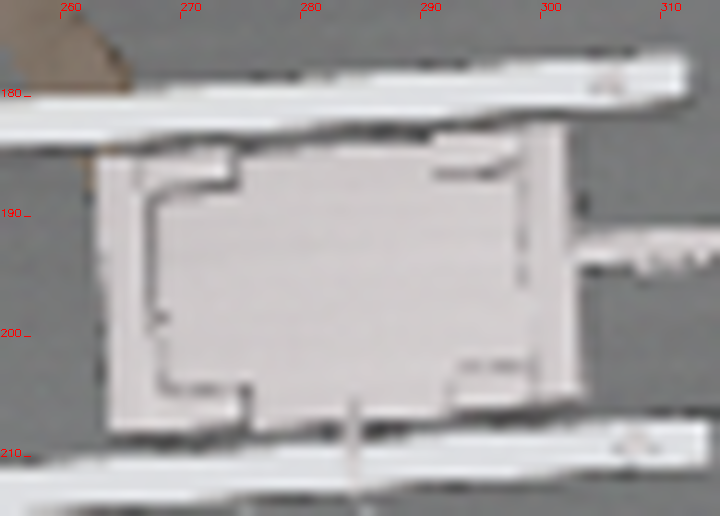

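```bash
python3 - <<'E'
from h import *
w=L("w5");t=L("top0")
P={'fl':(336.5,31.5),'fr':(402,31.5),'nl':(334.5,99.5),'nr':(396,99.5)}
Q={k:atz(w,u,31) for k,u in P.items()}
for k in Q: print(k,Q[k].round(1),proj(t,Q[k]).round(1))
c=sum(Q.values())/4;print("centre",c)
d=Q['fl']-Q['nl'];e=Q['fr']-Q['nr'];print(np.linalg.norm(d),np.linalg.norm(e),np.linalg.norm(Q['fl']-Q['fr']),np.linalg.norm(Q['nl']-Q['nr']))
for v in (d,e): print("yaw",np.arctan2(v[1],v[0])-np.pi/2)
# rails / outer plate
# top view: inner posts corners
T={'fl':(275,204.3),'fr':(274,187),'nl':(292.5,203),'nr':(291,186.5)}
for k in T: print(k,atz(t,T[k],31).round(1),tri([(w,P[k]),(t,T[k])])[0].round(1))
a,b=atz(w,(326,31.5),31),atz(w,(325,128),31);v=a-b;print(np.arctan2(v[1],v[0])-np.pi/2)
# rail edges z24: left rail right edge, right rail left edge
for u1,u2 in (((319,10),(319,140)),((417.5,20),(409,145)),((304,20),(305,145)),((434,0),(422,148))):
    v=atz(w,u1,24)-atz(w,u2,24);print("rail",np.arctan2(v[1],v[0])-np.pi/2)
E
```

```text
fl [577.4  98.1  31. ] [275.3 203.1]
fr [618.5 101.9  31. ] [274.  185.8]
nl [580.4  57.7  31. ] [292.4 202.1]
nr [620.9  61.5  31. ] [291.1 185.1]
centre [599.3095652   79.82420717  31.        ]
40.47765560550708 40.49070732857969 41.246917675121225 40.65907255043815
yaw 0.0748080226448764
yaw 0.060291050954153214
fl [574.5  98.7  31. ] [578.  101.7   4.4]
fr [615.6 101.9  31. ] [616.5 101.5  34.4]
nl [578.3  57.4  31. ] [581.   58.3  11.1]
nr [617.5  61.7  31. ] [614.8  60.5  56.5]
0.08782082297563876
rail 0.09390152722757272
rail 0.09417592851125245
rail 0.09122221492215954
rail 0.09107128127185238
```

```bash
python3 - <<'E'
from h import *
cv2.imwrite("pics/c10.png",crop("w5",250,225,380,455,3))
w=L("w5");e=np.array([576.146,-26.415,176.372]);Re=R.from_euler('xyz',[3.14159,0,1.66313]).as_matrix()
for u in [(316,270),(318,443),(271,320),(363,320)]:
    print(u,(Re.T@(atz(w,u,202.3)-e)).round(1))
E
```

```text
(316, 270) [ 32.7   0.3 -25.9]
(318, 443) [-34.6   1.  -25.9]
(271, 320) [ 15.3 -14.1 -25.9]
(363, 320) [ 15.3  15.4 -25.9]
```

View pics/c10.png

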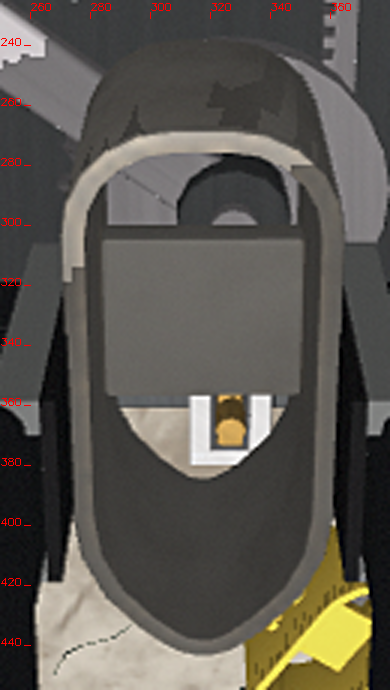

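Emit:
arm_command --targets '[[[0.021,0.0063,0],0,0.02],[[0.021,0.0063,0],0,0.02],[[0.021,0.0063,0.01],0,0.02],[[0.021,0.0063,0.02],0,0.02],[[0.021,0.0065,0.02],0,0.02],[[0,0,0.02],0,0.02],[[0,0,0.02],0,0.02],[[0,0,0.02],0,0.02],[[0,0,0.013],0,0.02],[[0,0,0.008],0,0.02],[[0,0,0],0,0.02],[[0,0,0],0,0.02]]'

```text
time_s: 7.73
eef_pos: [598.7, 78.5, 45.7]
eef_rot: [3.142, 0.0, 1.656]
wrist_force: [-0.7, 0.7, -0.5]
finger_gap: 0.343
```

```bash
python3 - <<'E'
from h import *
from plant import get_state
s=get_state();print(s['time_s'],s['eef_pos'],s['eef_rot'],s['finger_gap'],s['wrist_force'])
snap("wrist","w6")
snap("scene","s6");p=proj(L("s6"),s['eef_pos']).astype(int)
cv2.imwrite("pics/c11.png",crop("s6",p[0]-65,p[1]-50,p[0]+65,p[1]+50,6))
E
```

```text
7.7333 [598.73480391  78.46180978  45.69094898] [3.14150387e+00 1.19078901e-04 1.65605815e+00] 0.34254206211407806 [-0.68325375  0.68957711 -0.46075766]
```

View pics/w6.png

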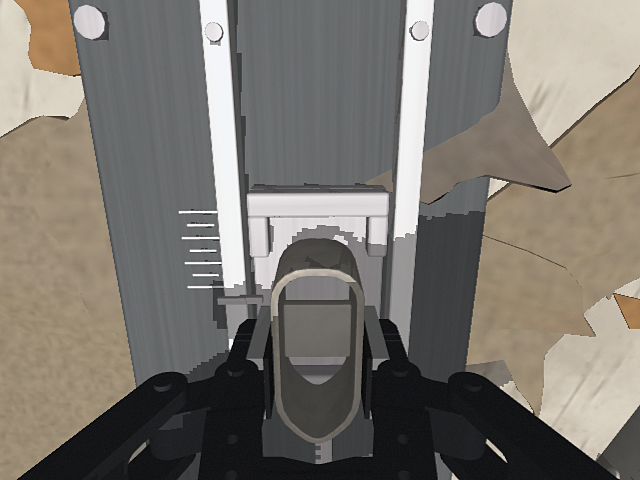

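View pics/c11.png

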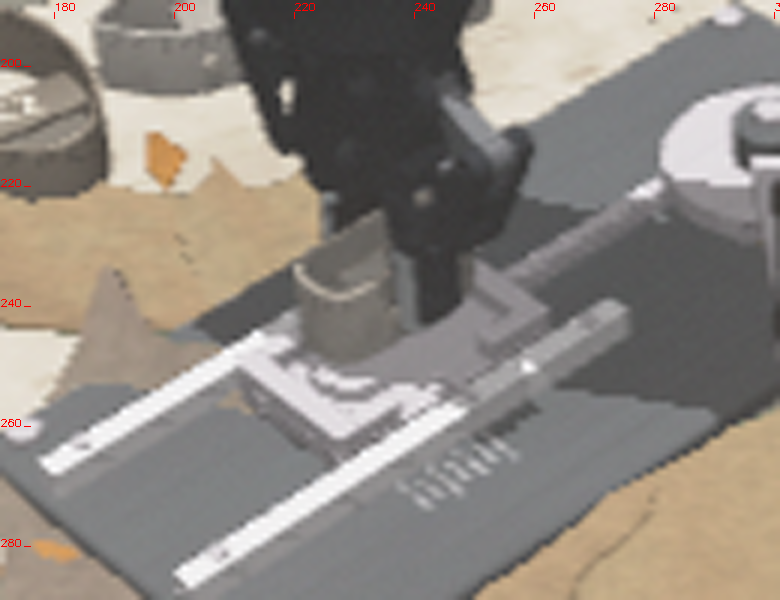

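```bash
python3 - <<'E'
from h import *
cv2.imwrite("pics/c12.png",crop("w6",235,175,405,300,4))
E
```

```text
(no output)
```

View pics/c12.png

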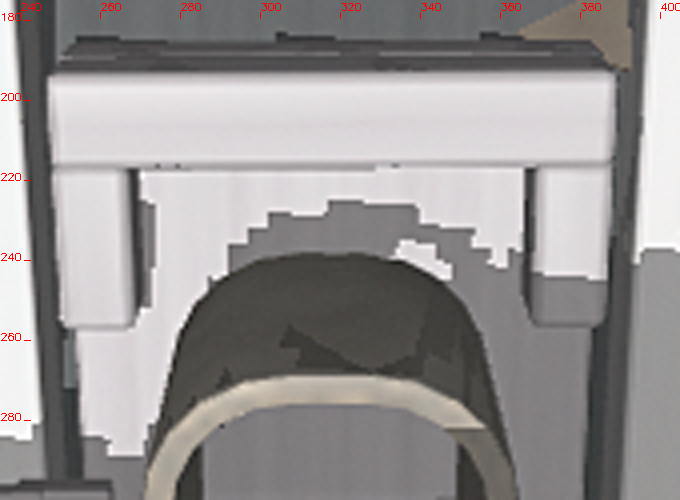

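```bash
python3 - <<'E'
from h import *
w=L("w6");e=np.array([598.735,78.462,45.691]);Re=R.from_euler('xyz',[3.14159,0,1.65606]).as_matrix()
f=lambda u,z:(Re.T@(atz(w,u,z)-e)).round(1)
for n,u,z in [("postL end",(268,257),31),("postR end",(367,257),31),("bar inner L",(268,217),31),("bar inner R",(367,217),31),("bar outer",(318,193.5),31),
 ("postL",(267,225),31),("postR",(367.5,225),31),("dieRim far",(317,269.5),71.6),("die near",(318,442),71.6),("dieL",(272,320),71.6),("dieR",(363,320),71.6),("die bottom far",(315,238.5),41.6)]: print(n,f(u,z))
E
```

```text
postL end [ 21.6 -19.5  14.7]
postR end [21.6 21.  14.7]
bar inner L [ 38.5 -18.8  14.7]
bar inner R [38.5 20.4 14.7]
bar outer [48.   1.  14.7]
postL [ 35.2 -19.4  14.7]
postR [35.2 20.7 14.7]
dieRim far [ 32.9   0.6 -25.9]
die near [-34.1   1.  -25.9]
dieL [ 15.4 -13.8 -25.9]
dieR [ 15.4  15.4 -25.9]
die bottom far [33.1 -0.2  4.1]
```

Emit:
arm_command --targets '[[[0.0021,0,0],0,0.02],[[0,0,0.004],0,0.02],[[0,0,0.005],0,0.02],[[0,0,0.005],0,0.02],[[0,0,0.003],0,0.02],[[0,0,0.0015],0,0.02],[[0,0,0],0,0.02],[[0,0,0],0,0.02]]'

```text
time_s: 8.5
eef_pos: [598.3, 81.1, 26.6]
eef_rot: [-3.141, 0.0, 1.656]
wrist_force: [0.9, -0.2, -2.2]
finger_gap: 0.343
```

```bash
python3 - <<'E'
from h import *
from plant import get_state
s=get_state();print(s['time_s'],s['eef_pos'],s['eef_rot'],s['finger_gap'],s['wrist_force'])
snap("wrist","w7")
cv2.imwrite("pics/c13.png",crop("w7",220,150,420,300,4))
w=L("w7");e=s['eef_pos'];Re=R.from_euler('xyz',s['eef_rot']).as_matrix()
E
```

```text
8.5 [598.3234138   81.05508741  26.60979774] [-3.14138907e+00  3.04418539e-05  1.65631331e+00] 0.3429935168551837 [ 0.91498413 -0.21053097 -2.17153866]
```

View pics/c13.png

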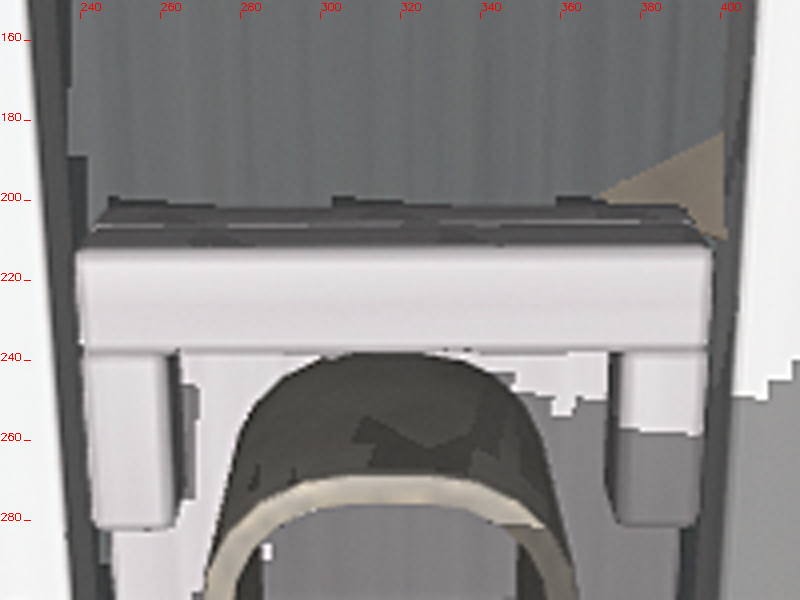

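```bash
python3 - <<'E'
from h import *
from plant import get_state
s=get_state()
w=L("w7");e=s['eef_pos'];Re=R.from_euler('xyz',s['eef_rot']).as_matrix()
f=lambda u,z:(Re.T@(atz(w,u,z)-e)).round(1)
for n,u,z in [("postL end",(262,281.5),31),("postR end",(373.5,281.5),31),("bar inner L",(270,238),31),("bar inner",(320,238),22),("bar outer",(318,212.5),31),("postL",(261,250),31),("postR",(374.5,250),31),("dieRim far",(317,269.5),52.5),("die bottom far",(317,238),22.5)]: print(n,f(u,z))
E
```

```text
postL end [ 19.2 -19.7  -4.3]
postR end [19.2 21.3 -4.3]
bar inner L [ 36.  -16.1  -4.3]
bar inner [33.   1.7  4.7]
bar outer [45.3  0.9 -4.3]
postL [ 31.5 -19.5  -4.3]
postR [31.5 21.1 -4.3]
dieRim far [ 32.8   0.6 -25.8]
die bottom far [33.2  0.5  4.2]
```

Emit:
arm_command --targets '[[[0,0,0.0006],0,0.02],[[0,0,0],0,0.036],[[0,0,0],0,0.042],[[0,0,0],0,0.05],[[0,0,0],0,0.055],[[0,0,0],0,0.055],[[0,0,0],0,0.055]]'

```text
time_s: 9.13
eef_pos: [598.4, 81.0, 26.3]
eef_rot: [3.141, 0.0, 1.656]
wrist_force: [-0.7, 0.1, 0.8]
finger_gap: 0.641
```

Emit:
arm_command --targets '[[[0,0,-0.005],0,0.055],[[0,0,-0.01],0,0.055],[[0,0,-0.02],0,0.055],[[0,0,-0.03],0,0.055],[[0,0,-0.03],0,0.055],[[0,0,-0.03],0,0.055],[[0,0,-0.02],0,0.055],[[0,0,0],0,0.055]]'

```text
time_s: 9.8
eef_pos: [600.9, 82.2, 177.2]
eef_rot: [3.133, -0.001, 1.656]
wrist_force: [0.9, 0.8, 0.8]
finger_gap: 0.649
```

```bash
python3 - <<'E'
from h import *
from plant import get_state
s=get_state();print(s['time_s'],s['eef_pos'],s['eef_rot'],s['q'],s['finger_gap'],s['wrist_force'])
snap("wrist","w8")
E
```

```text
9.8 [600.85056849  82.17045686 177.20752398] [ 3.13334206e+00 -8.96714226e-04  1.65638781e+00] [ 0.12439021  0.50220016 -0.50584227  1.66333918  0.27533195  1.03889242
 -0.38235172] 0.6490324737049944 [0.91736388 0.79152872 0.84233304]
```

View pics/w8.png

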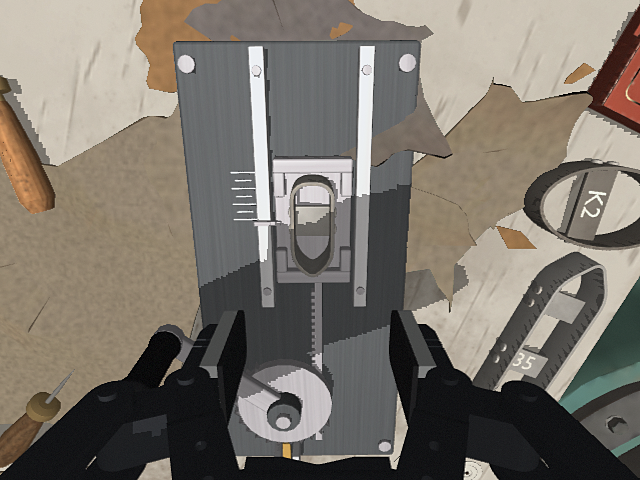

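Emit:
arm_command --targets '[[[-0.018,-0.0228,0],0,0.07],[[-0.018,-0.0228,0],0,0.07],[[-0.018,-0.0228,0],0,0.07],[[-0.018,-0.0228,0],0,0.07],[[-0.018,-0.0228,0],0,0.07],[[0,0,0],-7.1,0.07],[[0,0,0],-7.1,0.07],[[0,0,0],-7.1,0.07],[[0,0,0],-7.1,0.07],[[0,0,0],-7.1,0.07],[[0,0,0],-7.1,0.07],[[0,0,0],-7.1,0.07],[[0,0,0],-7.1,0.07],[[0,0,0],-7.1,0.07],[[0,0,0],-7.1,0.07],[[0,0,0],-7.1,0.07],[[0,0,0],0,0.07],[[0,0,0],0,0.07]]'

```text
time_s: 11.35
eef_pos: [492.0, -18.5, 170.8]
eef_rot: [3.141, -0.001, 3.015]
wrist_force: [1.4, 0.1, -0.2]
finger_gap: 0.821
```

```bash
python3 - <<'E'
from h import *
from plant import get_state
s=get_state();print(s['time_s'],s['eef_pos'],s['eef_rot'],s['q'],s['finger_gap'],s['wrist_force'])
snap("wrist","w9")
print(proj(L("w9"),[494.8,-17.6,110]),proj(L("w9"),[587.4,-76.5,55]))
E
```

```text
11.35 [491.98247578 -18.45771754 170.76323229] [ 3.14133502e+00 -1.08986171e-03  3.01548062e+00] [ 0.57723482  0.41563451 -0.84417224  1.91681245  0.3727109   0.97402218
  1.00552111] 0.820520209083525 [ 1.44457238  0.09713097 -0.18933148]
[321.39163534 269.4166552 ] [256.78317662 365.68074806]
```

View pics/w9.png

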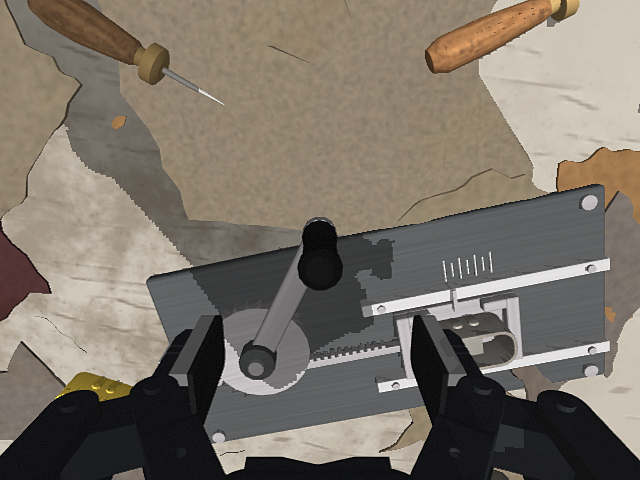

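```bash
python3 - <<'E'
from h import *
a=crop("w9",225,215,355,405,4);cv2.imwrite("pics/c14.png",a[:,:])
E
```

```text
(no output)
```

View pics/c14.png

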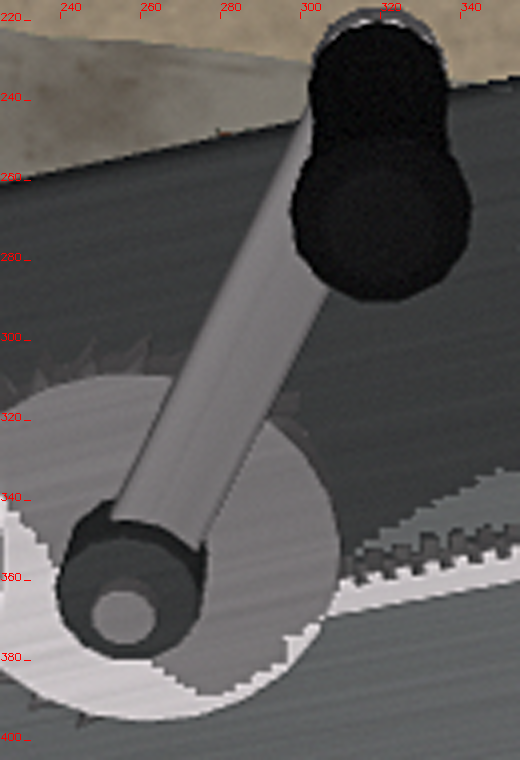

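```bash
python3 - <<'E'
from h import *
w=L("w9");t=L("top0");s=L("scene0")
print("pivot",atz(w,(256,369),57),atz(t,(350,199),57),tri([(w,(256,369)),(t,(350,199)),(s,(299,208))]))
print("grip",atz(w,(320,269),110),atz(t,(324,237),110),tri([(w,(320,269)),(t,(324,237)),(s,(305.5,220))]))
E
```

```text
pivot [588.78649334 -77.04234572  57.        ] [586.52815233 -76.94676457  57.        ] (array([587.78993333, -76.65280628,  55.70750955]), [array([ 0.5, -2.3]), array([-0.2, -0.5]), array([ 0.3, -0.5])])
grip [494.46855381 -18.30772261 110.        ] [494.68916364 -17.72762535 110.        ] (array([494.86204233, -17.79071453, 109.99290272]), [array([1.1, 0.6]), array([ 0. , -0.1]), array([0.4, 0.1])])
```

Emit:
arm_command --targets '[[[-0.0026,0.0008,0],0,0.07],[[0,0,0.018],0,0.07],[[0,0,0.018],0,0.07],[[0,0,0.018],0,0.07],[[0,0,0.018],0,0.07],[[0,0,0.018],0,0.07],[[0,0,0.012],0,0.07],[[0,0,0.006],0,0.07],[[0,0,0],0,0.07],[[0,0,0],0,0.07]]'

```text
time_s: 12.23
eef_pos: [495.4, -17.6, 63.5]
eef_rot: [3.142, 0.0, 3.019]
wrist_force: [-0.1, -0.1, 0.1]
finger_gap: 0.819
```

```bash
python3 - <<'E'
from h import *
from plant import get_state
s=get_state();print(s['time_s'],s['eef_pos'],s['eef_rot'],s['finger_gap'],s['wrist_force'])
snap("wrist","w10")
E
```

```text
12.2333 [495.41066824 -17.63090549  63.52456428] [3.14157923e+00 1.48283517e-04 3.01919294e+00] 0.8192458409735229 [-0.05324276 -0.05060968  0.05963424]
```

View pics/w10.png

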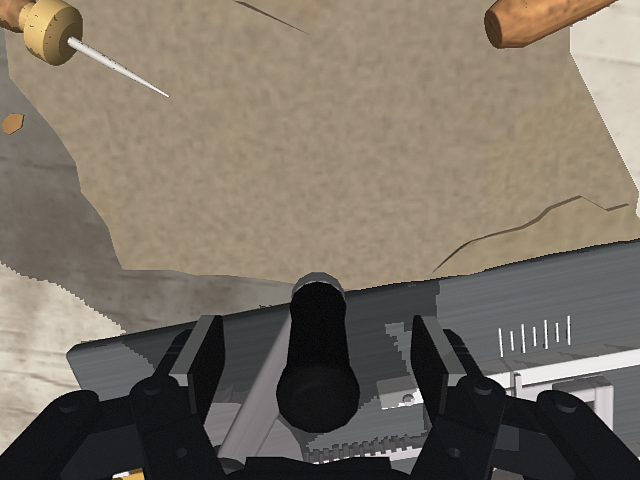

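Emit:
arm_command --targets '[[[0,0,0],0,0.05],[[0,0,0],0,0.035],[[0,0,0],0,0.025],[[0,0,0],0,0.01],[[0,0,0],0,0.01],[[0,0,0],0,0.01],[[0,0,0],0,0.01],[[0,0,0],0,0.01]]' --force 50

```text
time_s: 12.95
eef_pos: [495.4, -17.7, 63.6]
eef_rot: [3.142, 0.001, 3.019]
wrist_force: [-1.6, 0.6, 5.9]
finger_gap: 0.232
```

```bash
cat >> h.py <<'E'
PV=np.array([587.8,-76.8])
def st():
    from plant import get_state
    s=get_state();d=s['eef_pos'][:2]-PV;a=np.arctan2(d[1],d[0]);tg=np.array([-np.sin(a),np.cos(a)])
    print("t",round(s['time_s'],2),"pos",s['eef_pos'].round(1),"psi",s['eef_rot'][2].round(3),"ang",round(a%(2*np.pi),3),"r",np.linalg.norm(d).round(1),"F",s['wrist_force'].round(1),"push",round(float(-s['wrist_force'][:2]@tg),1),"gap",round(s['finger_gap'],3));return s
E
python3 -c "
from h import *
st()"
```

```text
t 12.95 pos [495.4 -17.7  63.6] psi 3.019 ang 2.573 r 109.6 F [-1.6  0.6  5.9] push -0.4 gap 0.232
```

```bash
python3 - <<'E'
from h import *
ps=3.019;X=np.array([np.cos(ps),np.sin(ps)]);Y=np.array([np.sin(ps),-np.cos(ps)])
a=2.573;p=np.array([495.4,-17.7])
for i in range(1,26):
    q=PV+110*np.array([np.cos(a+.04*i),np.sin(a+.04*i)]);d=q-p;p=q
    print(i,round(a+.04*i,3),(d@X).round(2),(d@Y).round(2))
E
```

```text
1 2.613 2.12 -3.91
2 2.653 1.66 -4.08
3 2.693 1.49 -4.14
4 2.733 1.33 -4.2
5 2.773 1.16 -4.24
6 2.813 0.99 -4.29
7 2.853 0.81 -4.32
8 2.893 0.64 -4.35
9 2.933 0.47 -4.38
10 2.973 0.29 -4.39
11 3.013 0.11 -4.4
12 3.053 -0.06 -4.4
13 3.093 -0.24 -4.39
14 3.133 -0.41 -4.38
15 3.173 -0.59 -4.36
16 3.213 -0.76 -4.33
17 3.253 -0.93 -4.3
18 3.293 -1.11 -4.26
19 3.333 -1.27 -4.21
20 3.373 -1.44 -4.16
21 3.413 -1.61 -4.1
22 3.453 -1.77 -4.03
23 3.493 -1.93 -3.95
24 3.533 -2.09 -3.87
25 3.573 -2.24 -3.79
```

Emit:
arm_command --targets '[[[0.0018,-0.004,0],0,0.01],[[0,0,0],0,0.01]]'

```text
time_s: 13.12
eef_pos: [492.8, -22.0, 63.5]
eef_rot: [-3.141, 0.0, 3.019]
wrist_force: [-1.6, 0.7, 8.6]
finger_gap: 0.229
```

Emit:
arm_command --targets '[[[0.0017,-0.0041,0],0,0.01],[[0,0,0],0,0.01]]'

```text
time_s: 13.28
eef_pos: [490.7, -26.0, 63.5]
eef_rot: [-3.141, 0.001, 3.019]
wrist_force: [-2.2, 0.3, 9.8]
finger_gap: 0.231
```

Emit:
arm_command --targets '[[[0.0007,-0.0021,0],0,0.01],[[0,0,0],0,0.01]]'

```text
time_s: 13.45
eef_pos: [489.9, -27.5, 63.6]
eef_rot: [3.141, 0.001, 3.019]
wrist_force: [-2.1, 1.0, 7.8]
finger_gap: 0.233
```

Emit:
arm_command --targets '[[[0.0007,-0.0021,0],0,0.01],[[0,0,0],0,0.01]]'

```text
time_s: 13.62
eef_pos: [489.1, -29.2, 63.6]
eef_rot: [3.141, 0.001, 3.02]
wrist_force: [0.4, 2.4, 7.1]
finger_gap: 0.227
```

```bash
python3 -c "
from h import *
st()"
```

```text
t 13.62 pos [489.1 -29.2  63.6] psi 3.02 ang 2.692 r 109.6 F [0.4 2.4 7.1] push 2.4 gap 0.227
```

Emit:
arm_command --targets '[[[0.0007,-0.0021,0],0,0.01],[[0,0,0],0,0.01]]'

```text
time_s: 13.78
eef_pos: [488.3, -30.8, 63.6]
eef_rot: [3.14, 0.001, 3.02]
wrist_force: [-0.0, 4.8, 5.7]
finger_gap: 0.23
```

Emit:
arm_command --targets '[[[0.0007,-0.0021,0],0,0.01],[[0,0,0],0,0.01]]'

```text
time_s: 13.95
eef_pos: [487.5, -32.6, 63.6]
eef_rot: [3.14, 0.001, 3.02]
wrist_force: [0.2, 4.7, 5.9]
finger_gap: 0.229
```

Emit:
arm_command --targets '[[[0.0006,-0.0021,0],0,0.01],[[0,0,0],0,0.01]]'

```text
time_s: 14.12
eef_pos: [486.0, -36.1, 63.5]
eef_rot: [-3.141, 0.0, 3.019]
wrist_force: [-1.0, 0.2, 10.1]
finger_gap: 0.234
```

Emit:
arm_command --targets '[[[0.0006,-0.0021,0],0,0.01],[[0,0,0],0,0.01]]'

```text
time_s: 14.28
eef_pos: [485.2, -38.3, 63.5]
eef_rot: [-3.141, 0.0, 3.019]
wrist_force: [-1.5, -0.8, 8.9]
finger_gap: 0.235
```

```bash
python3 -c "
from h import *
st()"
```

```text
t 14.28 pos [485.2 -38.3  63.5] psi 3.019 ang 2.783 r 109.6 F [-1.5 -0.8  8.9] push -1.3 gap 0.235
```

Emit:
arm_command --targets '[[[0.0011,-0.0042,0],0,0.01],[[0,0,0],0,0.01]]'

```text
time_s: 14.45
eef_pos: [483.7, -42.7, 63.5]
eef_rot: [-3.141, 0.001, 3.018]
wrist_force: [-0.9, 0.3, 8.2]
finger_gap: 0.231
```

Emit:
arm_command --targets '[[[0.0009,-0.0043,0],0,0.01],[[0,0,0],0,0.01]]'

```text
time_s: 14.62
eef_pos: [482.4, -47.0, 63.5]
eef_rot: [-3.141, 0.001, 3.018]
wrist_force: [-0.7, -0.7, 8.7]
finger_gap: 0.23
```

Emit:
arm_command --targets '[[[0.0004,-0.0022,0],0,0.01],[[0,0,0],0,0.01]]'

```text
time_s: 14.78
eef_pos: [481.9, -48.9, 63.5]
eef_rot: [-3.141, 0.001, 3.018]
wrist_force: [-0.3, -0.2, 7.0]
finger_gap: 0.234
```

Emit:
arm_command --targets '[[[0.0004,-0.0022,0],0,0.01],[[0,0,0],0,0.01]]'

```text
time_s: 14.95
eef_pos: [481.4, -50.9, 63.5]
eef_rot: [-3.141, 0.001, 3.019]
wrist_force: [-0.1, 0.4, 7.0]
finger_gap: 0.232
```

Emit:
arm_command --targets '[[[0.0003,-0.0022,0],0,0.01],[[0,0,0],0,0.01]]'

```text
time_s: 15.12
eef_pos: [480.9, -52.7, 63.6]
eef_rot: [-3.142, 0.001, 3.019]
wrist_force: [0.9, 0.6, 5.7]
finger_gap: 0.233
```

```bash
python3 -c "
from h import *
st()"
```

```text
t 15.12 pos [480.9 -52.7  63.6] psi 3.019 ang 2.919 r 109.6 F [0.9 0.6 5.7] push 0.8 gap 0.233
```

Emit:
arm_command --targets '[[[0.0002,-0.0022,0],0,0.01],[[0,0,0],0,0.01]]'

```text
time_s: 15.28
eef_pos: [480.6, -54.5, 63.6]
eef_rot: [3.141, 0.002, 3.019]
wrist_force: [1.9, 1.6, 5.8]
finger_gap: 0.234
```

Emit:
arm_command --targets '[[[0.0002,-0.0022,0],0,0.01],[[0,0,0],0,0.01]]'

```text
time_s: 15.45
eef_pos: [480.2, -56.2, 63.6]
eef_rot: [3.141, 0.002, 3.019]
wrist_force: [2.3, 3.4, 5.9]
finger_gap: 0.234
```

Emit:
arm_command --targets '[[[0.0001,-0.0022,0],0,0.01],[[0,0,0],0,0.01]]'

```text
time_s: 15.62
eef_pos: [479.9, -57.9, 63.6]
eef_rot: [3.14, 0.002, 3.02]
wrist_force: [3.2, 4.5, 5.2]
finger_gap: 0.232
```

Emit:
arm_command --targets '[[[0.0001,-0.0022,0],0,0.01],[[0,0,0],0,0.01]]'

```text
time_s: 15.78
eef_pos: [479.3, -61.6, 63.5]
eef_rot: [-3.141, 0.001, 3.019]
wrist_force: [2.1, -1.3, 7.0]
finger_gap: 0.235
```

```bash
python3 -c "
from h import *
st()"
```

```text
t 15.78 pos [479.3 -61.6  63.5] psi 3.019 ang 3.003 r 109.6 F [ 2.1 -1.3  7. ] push -1.0 gap 0.235
```

Emit:
arm_command --targets '[[[0,-0.0044,0],0,0.01],[[0,0,0],0,0.01]]'

```text
time_s: 15.95
eef_pos: [478.7, -66.6, 63.5]
eef_rot: [-3.141, 0.001, 3.018]
wrist_force: [1.9, -1.0, 9.2]
finger_gap: 0.235
```

Emit:
arm_command --targets '[[[-0.0002,-0.0044,0],0,0.01],[[0,0,0],0,0.01]]'

```text
time_s: 16.12
eef_pos: [478.4, -71.0, 63.5]
eef_rot: [-3.141, 0.001, 3.018]
wrist_force: [2.4, -0.5, 8.1]
finger_gap: 0.228
```

Emit:
arm_command --targets '[[[-0.0002,-0.0022,0],0,0.01],[[0,0,0],0,0.01]]'

```text
time_s: 16.28
eef_pos: [478.4, -72.9, 63.5]
eef_rot: [-3.141, 0.001, 3.018]
wrist_force: [2.8, -0.3, 6.3]
finger_gap: 0.229
```

Emit:
arm_command --targets '[[[-0.0002,-0.0022,0],0,0.01],[[0,0,0],0,0.01]]'

```text
time_s: 16.45
eef_pos: [478.3, -75.1, 63.5]
eef_rot: [-3.141, 0.001, 3.018]
wrist_force: [1.9, -0.4, 8.0]
finger_gap: 0.231
```

Emit:
arm_command --targets '[[[-0.0003,-0.0022,0],0,0.01],[[0,0,0],0,0.01]]'

```text
time_s: 16.62
eef_pos: [478.3, -77.1, 63.5]
eef_rot: [-3.141, 0.001, 3.019]
wrist_force: [2.6, 0.1, 7.0]
finger_gap: 0.232
```

Emit:
arm_command --targets '[[[-0.0003,-0.0022,0],0,0.01],[[0,0,0],0,0.01]]'

```text
time_s: 16.78
eef_pos: [478.3, -79.0, 63.5]
eef_rot: [-3.141, 0.001, 3.019]
wrist_force: [2.2, 0.8, 6.4]
finger_gap: 0.237
```

```bash
python3 -c "
from h import *
st()"
```

```text
t 16.78 pos [478.3 -79.   63.5] psi 3.019 ang 3.162 r 109.5 F [2.2 0.8 6.4] push 0.7 gap 0.237
```

Emit:
arm_command --targets '[[[-0.0006,-0.0022,0],0,0.01],[[0,0,0],0,0.01]]'

```text
time_s: 16.95
eef_pos: [478.4, -80.9, 63.5]
eef_rot: [3.142, 0.001, 3.019]
wrist_force: [1.0, 2.3, 8.1]
finger_gap: 0.232
```

Emit:
arm_command --targets '[[[-0.0004,-0.0022,0],0,0.01],[[0,0,0],0,0.01]]'

```text
time_s: 17.12
eef_pos: [478.5, -82.7, 63.5]
eef_rot: [3.141, 0.001, 3.019]
wrist_force: [1.2, 3.8, 7.7]
finger_gap: 0.231
```

Emit:
arm_command --targets '[[[-0.0004,-0.0022,0],0,0.01],[[0,0,0],0,0.01]]'

```text
time_s: 17.28
eef_pos: [478.6, -84.4, 63.5]
eef_rot: [3.14, 0.001, 3.02]
wrist_force: [1.3, 4.9, 8.0]
finger_gap: 0.232
```

```bash
python3 -c "
from h import *
st()"
```

```text
t 17.28 pos [478.6 -84.4  63.5] psi 3.02 ang 3.211 r 109.5 F [1.3 4.9 8. ] push 4.8 gap 0.232
```

Emit:
arm_command --targets '[[[-0.0004,-0.0012,0],0,0.01],[[0,0,0],0,0.01]]'

```text
time_s: 17.45
eef_pos: [478.8, -87.2, 63.5]
eef_rot: [-3.141, 0.001, 3.019]
wrist_force: [1.9, -0.5, 8.4]
finger_gap: 0.225
```

Emit:
arm_command --targets '[[[-0.0003,-0.0012,0],0,0.01],[[0,0,0],0,0.01]]'

```text
time_s: 17.62
eef_pos: [479.0, -88.6, 63.5]
eef_rot: [-3.141, 0.001, 3.019]
wrist_force: [1.1, -0.4, 8.1]
finger_gap: 0.23
```

```bash
python3 -c "
from h import *
st()"
```

```text
t 17.62 pos [479.  -88.6  63.5] psi 3.019 ang 3.25 r 109.5 F [ 1.1 -0.4  8.1] push -0.5 gap 0.23
```

Emit:
arm_command --targets '[[[-0.0011,-0.0043,0],0,0.01],[[0,0,0],0,0.01]]'

```text
time_s: 17.78
eef_pos: [479.6, -93.3, 63.5]
eef_rot: [-3.14, 0.001, 3.018]
wrist_force: [1.7, -0.6, 8.9]
finger_gap: 0.233
```

Emit:
arm_command --targets '[[[-0.0012,-0.0042,0],0,0.01],[[0,0,0],0,0.01]]'

```text
time_s: 17.95
eef_pos: [480.4, -97.7, 63.5]
eef_rot: [-3.141, 0.001, 3.018]
wrist_force: [1.3, -1.0, 7.8]
finger_gap: 0.232
```

Emit:
arm_command --targets '[[[-0.0007,-0.0021,0],0,0.01],[[0,0,0],0,0.01]]'

```text
time_s: 18.12
eef_pos: [480.7, -99.5, 63.5]
eef_rot: [-3.141, 0.001, 3.018]
wrist_force: [1.4, -0.2, 7.3]
finger_gap: 0.234
```

Emit:
arm_command --targets '[[[-0.0007,-0.0021,0],0,0.01],[[0,0,0],0,0.01]]'

```text
time_s: 18.28
eef_pos: [481.2, -101.6, 63.5]
eef_rot: [-3.141, 0.001, 3.019]
wrist_force: [1.1, -0.4, 8.4]
finger_gap: 0.232
```

Emit:
arm_command --targets '[[[-0.0007,-0.0021,0],0,0.01],[[0,0,0],0,0.01]]'

```text
time_s: 18.45
eef_pos: [481.7, -103.6, 63.5]
eef_rot: [-3.141, 0.001, 3.019]
wrist_force: [1.7, 1.3, 7.5]
finger_gap: 0.228
```

```bash
python3 -c "
from h import *
st()"
```

```text
t 18.45 pos [ 481.7 -103.6   63.5] psi 3.019 ang 3.389 r 109.5 F [1.7 1.3 7.5] push 0.9 gap 0.228
```

Emit:
arm_command --targets '[[[-0.0008,-0.0021,0],0,0.01],[[0,0,0],0,0.01]]'

```text
time_s: 18.62
eef_pos: [482.2, -105.4, 63.5]
eef_rot: [-3.141, 0.001, 3.019]
wrist_force: [2.6, 1.2, 7.9]
finger_gap: 0.233
```

Emit:
arm_command --targets '[[[-0.0008,-0.0021,0],0,0.01],[[0,0,0],0,0.01]]'

```text
time_s: 18.78
eef_pos: [482.6, -107.2, 63.5]
eef_rot: [3.141, 0.001, 3.019]
wrist_force: [1.3, 3.0, 7.9]
finger_gap: 0.233
```

Emit:
arm_command --targets '[[[-0.0006,-0.0015,0],0,0.01],[[0,0,0],0,0.01]]'

```text
time_s: 18.95
eef_pos: [483.0, -108.4, 63.5]
eef_rot: [3.141, 0.001, 3.02]
wrist_force: [1.0, 3.7, 7.6]
finger_gap: 0.229
```

```bash
python3 -c "
from h import *
st()"
```

```text
t 18.95 pos [ 483.  -108.4   63.5] psi 3.02 ang 3.434 r 109.5 F [1.  3.7 7.6] push 3.3 gap 0.229
```

One row at a time now, stopping at the drop in force.

Emit:
arm_command --targets '[[[-0.0005,-0.0012,0],0,0.01],[[0,0,0],0,0.01]]'

```text
time_s: 19.12
eef_pos: [483.2, -109.3, 63.5]
eef_rot: [3.141, 0.0, 3.02]
wrist_force: [0.1, 5.4, 7.6]
finger_gap: 0.232
```

Emit:
arm_command --targets '[[[-0.0005,-0.0012,0],0,0.01],[[0,0,0],0,0.01]]'

```text
time_s: 19.28
eef_pos: [483.8, -110.8, 63.6]
eef_rot: [3.141, 0.001, 3.02]
wrist_force: [2.1, 0.0, 6.7]
finger_gap: 0.231
```

```bash
python3 -c "
from h import *
st()"
```

```text
t 19.28 pos [ 483.8 -110.8   63.6] psi 3.02 ang 3.458 r 109.4 F [2.1 0.  6.7] push -0.6 gap 0.231
```

Emit:
arm_command --targets '[[[0,0,0],0,0.01],[[-0.0006,-0.0014,0],0,0.01],[[0,0,0],0,0.01],[[0,0,0],0,0.01],[[0,0,0],0,0.01]]'

```text
time_s: 19.7
eef_pos: [484.7, -113.6, 63.6]
eef_rot: [-3.141, 0.002, 3.019]
wrist_force: [2.9, -0.2, 5.1]
finger_gap: 0.228
```

```bash
python3 - <<'E'
from h import *
st()
for n in ("wrist","scene","top"): snap(n,n+"11")
st()
cv2.imwrite("pics/c15.png",crop("top11",225,150,390,250,4))
cv2.imwrite("pics/c16.png",crop("scene11",160,180,360,310,4))
E
```

```text
t 19.7 pos [ 484.7 -113.6   63.6] psi 3.019 ang 3.484 r 109.5 F [ 2.9 -0.2  5.1] push -1.2 gap 0.228
t 19.85 pos [ 484.7 -113.5   63.6] psi 3.019 ang 3.484 r 109.4 F [3.  0.3 5. ] push -0.7 gap 0.235
```

View pics/wrist11.png

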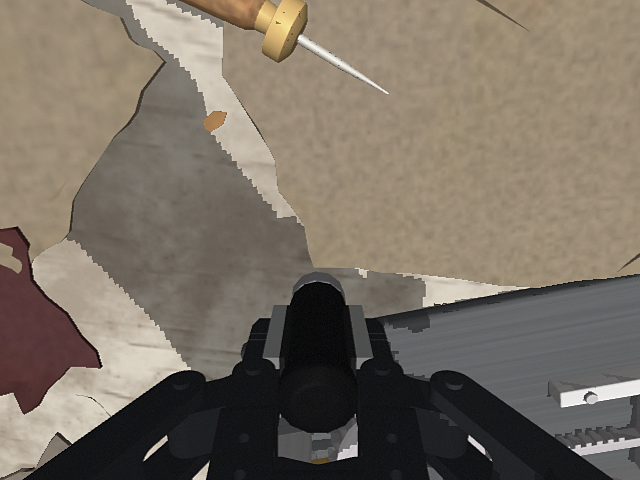

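View pics/c15.png

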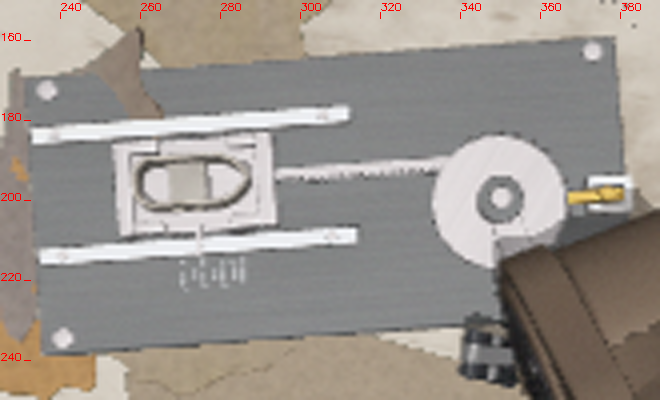

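View pics/c16.png

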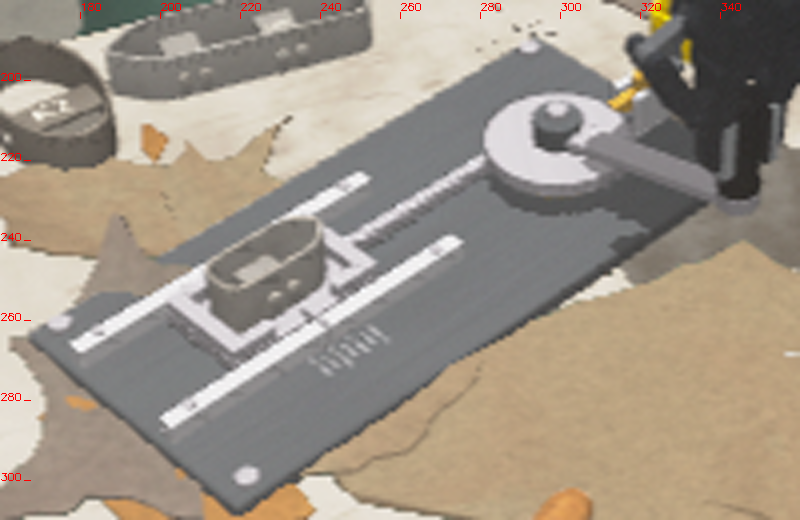

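```bash
python3 -c "
from plant import order
print(order.finish_job())"
```

```text
the job is handed in; nothing more can be done
None
```

The die is in the nest, flat and lengthwise, and the lever has been swung to its fourth click. I handed the job in at about 19.9 s of robot time with the gripper still holding the grip.

- **Die:** I picked the small grey loop rather than the yellow look-alike. Before opening the jaws, the wrist camera showed it centred in the pocket to about 1 mm. In the last scene and top pictures it still sits in the nest.
- **Lever:** I felt four separate rises in push, each dropping back to about zero. They came about 0.24 rad apart, as expected. I then moved roughly 0.03 rad further into the slack, to a lever angle of about 0.98 by my reckoning, well short of the fifth click at 1.20.
- **Cross-check:** The top camera shows the sled moved about 23 mm, or 0.92 rad. The tool's swing about the pivot was 0.91 rad, so the two agree.
- **Disagreements:**
  - The cameras differed by 2–3 mm in x on where the nest was. I settled this by comparing the held die with the nest directly in the wrist picture.
  - The pushes I read peaked at about 5 N, a little under the stated 6–18 N. I read the force only between small steps, so I probably missed the true peaks.
- **Bystanders:** I never touched the other tools. The awl and the dies in view lie where they were, but I did not check each of the others in the last pictures.

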